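# Fit the plug-in modules into the card frame

### The job

Fit the three plug-in modules with red handles into the card frame, each in the bay whose opening matches the width of its front panel, and lower them in without dropping them, until every front panel lies flat on the frame's rails between its neighbours. Leave the grey module with the white handle, the screwdriver and the multimeter where they are.

Things in the scene. Friction and masses are not known exactly. Their poses are not given: they have to be found in the camera images.
- module_narrow: narrow module: black front panel 128.5 (x) x 40 (y) x 4 mm facing up, case 94 x 28 x 60 mm below, 0.17 to 0.55 kg. Origin: centre of the panel's underside, 60 mm above the bench at the start; z up. Red handle bar along x, 60 mm long, 10 wide (y), 10 high, its middle 39 mm and top 44 mm above the origin, on legs at x = +-25 mm; 30 mm free under it. Either end may go first.
- module_medium: medium module: black front panel 128.5 (x) x 60 (y) x 4 mm facing up, case 94 x 48 x 60 mm below, 0.17 to 0.55 kg. Origin: centre of the panel's underside, 60 mm above the bench at the start; z up. Red handle bar along x, 60 mm long, 10 wide (y), 10 high, its middle 39 mm and top 44 mm above the origin, on legs at x = +-25 mm; 30 mm free under it. Either end may go first.
- module_wide: wide module: black front panel 128.5 (x) x 80 (y) x 4 mm facing up, case 94 x 68 x 60 mm below, 0.17 to 0.55 kg. Origin: centre of the panel's underside, 60 mm above the bench at the start; z up. Red handle bar along x, 60 mm long, 10 wide (y), 10 high, its middle 39 mm and top 44 mm above the origin, on legs at x = +-25 mm; 30 mm free under it. Either end may go first.
- bay_narrow: narrow bay (fixed): opening 50 mm long (y) between black blank panels, 5 mm to spare either side of the 40 mm panel. Origin: centre of the opening, level with the rail tops, 85 mm above the bench; a fitted module's origin lies at it, x along x. Red card guides leave 104 mm (x) for the case; the blank panels rise 4 mm above the origin.
- bay_medium: medium bay (fixed): opening 70 mm long (y) between black blank panels, 5 mm to spare either side of the 60 mm panel. Origin: centre of the opening, level with the rail tops, 85 mm above the bench; a fitted module's origin lies at it, x along x. Red card guides leave 104 mm (x) for the case; the blank panels rise 4 mm above the origin.
- bay_wide: wide bay (fixed): opening 90 mm long (y) between black blank panels, 5 mm to spare either side of the 80 mm panel. Origin: centre of the opening, level with the rail tops, 85 mm above the bench; a fitted module's origin lies at it, x along x. Red card guides leave 104 mm (x) for the case; the blank panels rise 4 mm above the origin.
- frame: 3U card frame lying on its back, open front upwards, fixed: 133 (x) x 330 (y) x 89 mm high, black side plates, two aluminium front rails along y on which the panels lie. Its three bays stand in a row along y, 107 mm apart, in any order; fitted handles reach 129 mm above the bench. Origin: centre of its underside.
- module_grey: bystander: plug-in module with a light grey front panel and a white handle, otherwise made like the medium module (60 mm panel); origin as there. Stays where it stands.
- screwdriver: bystander: screwdriver 170 mm long lying on the bench along its x; origin at its middle, on the underside. Stays where it lies.
- multimeter: bystander: yellow hand-held multimeter 165 x 78 x 46 mm lying on its back; origin: centre of its underside. Stays where it lies.
There are look-alikes about, which are no part of the job. Leave any green look-alike of the module_narrow alone.

How it is judged:
By the outcome, as a careful person would: the job done as asked, in the order asked, and still so for the second after the job is handed in, with the robot touching nothing.
It also fails if it takes over 96 s, if anything falls off the work surface, if the arm or the gripper's body presses on something with over 40 N, if the wrist force passes 120 N, or if a joint passes its speed limit or range.

### The arm

A 6-joint arm with a two-finger parallel gripper is mounted at the origin on the work surface. World frame = base frame: x ahead of the robot, y to its left, z up, the work surface at z = 0. Lengths are in mm, angles in degrees, forces in N, time in s.
With the tool pointing down it reaches from about 300 to 850 mm from the base axis. Payload 4.2 kg.
Tool frame: the origin (TCP) lies midway between the tips of the shut fingers; the grasp point (between the pads) lies 19 mm behind it; z points along the fingers, y is the line along which they close (so a half turn about z gives the same grasp; the last joint's range is limited). The gripper opens to 91 mm and grips with 3 to 60 N. Pads are 32 mm wide; open, the fingers measure 118 mm over their backs; the gripper's body (76 mm by 178 mm) begins 60 mm behind the grasp point.
Start: joints at [62.911, 18.312, 89.639, -0, 72.044, -1.146], TCP at [251.56, 517.073, 182.476] pointing down, gripper open.
Joint ranges: [-177.97, 177.97], [-48.28, 115.42], [12.27, 149.76], [-77.06, 257.06], [2.81, 150.46], [-146.56, 146.56]. Speed limits (degrees/s): [147.25, 147.25, 180, 180, 180, 180].

### API

Orientations are given as [roll, pitch, yaw] about the fixed x, y, z axes, in that order (R = Rz(yaw) Ry(pitch) Rx(roll)).
In Python, from workcell import env gives the robot as it stands.
- The arm moves only by the shell command python3 -m jog 'ROWS' [FORCE]. ROWS is a JSON object of lists of equal length, an entry for each row: "jaw": the finger opening in mm, from 0 to 91.2; "slide": the shift along the tool's x, y, z in units of 30 mm (1.0 is 30 mm), a list of three; "spin": the turn about the tool's z in units of 8 degrees (1.0 is 8 degrees). In form: {"jaw": [jaw, ...], "slide": [[dx, dy, dz], ...], "spin": [spin, ...]}. A call has 1 to 10 rows; each row shifts and turns the commanded pose from where the row before left it, along the tool's axes as they then stand; what a row does not reach is not made up. A row lasts 1/10 s, in which the tool goes at most 50 mm and 8.59 degrees, less where a joint would pass 70% of its speed; a pose out of reach is approached as far as the arm can. A call is refused whole if a number of a shift passes 1 or a number of a turn 1, either way. A call with a gripper value outside its range is refused whole. The fingers move at their own pace and stop on an object; FORCE is the grip in N (left out, the last holds). Time passes only in rows, so rows that do not move let the fingers close. It gives the time, the measured TCP pose, the force, the opening and the grip force at its end, in the units of the state.
- env.state(): the state, without advancing time (a new reading comes with each control period).
- env.grab_frame(name): name is "side" or "top" or "wrist"; returns the picture (384x512x3 uint8, red, green, blue); there is no depth.
- env.camera_model(name): a dict with "fx", "fy", "cx", "cy" (pixels), "camera_from_world" (4x4, takes a point from world to camera coordinates). Camera axes: x right, y up, looking along -z (the intrinsics and any distortion apply to the point x, -y, -z); pixel columns grow to the right and rows downward; lengths in mm; the calibration is good to about 2 mm. A picture is of the moment at which its call begins: read the wrist's pose just before it. camera_model takes no time and is no camera call; for the wrist camera it gives the pose at the moment of the call.
- env.job_done(): hands the job in; it is judged then, once.
The state is a dict: "time_s": time; "qpos": joint angles; "qvel": joint speeds; "effort": joint torques, N m; "ee_pos": TCP position; "ee_rot": TCP orientation; "force": force on the tool from outside, world axes, zero at the start; "torque": the same for the moment, N m; "gripper_width": finger opening in mm; "gripper_force": force on a finger pad.
Only numpy, scipy, OpenCV 4.12 (cv2) and the standard library are available. Lean on these libraries where they do the work, as an engineer would, in place of code of your own. Each camera call takes 0.05 s, during which the arm holds its last target. There are 200 camera calls.

## Working session

There is one attempt and no reset: what is moved stays moved. The work goes in short steps, Python scripts to look and compute and a shell command to move; the robot and the scene stay as the last step left them, time stands still between calls to the robot, and variables do not carry over. Pictures are saved under pics/ and viewed, at most 14 in all, crops included, and the job is handed in when it is done.

```bash
mkdir -p pics; ls; python3 - <<'E'
from workcell import env
import cv2,numpy as np
s=env.state();print(s['time_s'],s['ee_pos'],s['ee_rot'],s['gripper_width'])
for n in('top','side'):
    m=env.camera_model(n);print(n,{k:(np.round(v,3).tolist() if k=='camera_from_world' else v) for k,v in m.items()})
    im=env.grab_frame(n);cv2.imwrite(f'pics/{n}0.png',im[:,:,::-1])
E
```

```text
pics
0.0 [251.29531891 516.56071968 181.60453875] [-1.79898542e+02 -1.96330045e-03  1.54056902e+02] 91.51153159709504
top {'fx': 353.1684932319495, 'fy': 353.1684932319495, 'cx': 243.54164360964117, 'cy': 189.7055423053699, 'camera_from_world': [[-0.012, -1.0, 0.003, -7.411], [0.979, -0.011, 0.205, -496.888], [-0.205, 0.005, 0.979, -1014.464], [0.0, 0.0, 0.0, 1.0]]}
side {'fx': 460.4772383027045, 'fy': 460.4772383027045, 'cx': 265.4694915182086, 'cy': 187.6272675941681, 'camera_from_world': [[0.974, -0.226, 0.011, -504.906], [0.161, 0.726, 0.668, -116.538], [-0.159, -0.649, 0.744, -1174.965], [0.0, 0.0, 0.0, 1.0]]}
```

View pics/top0.png

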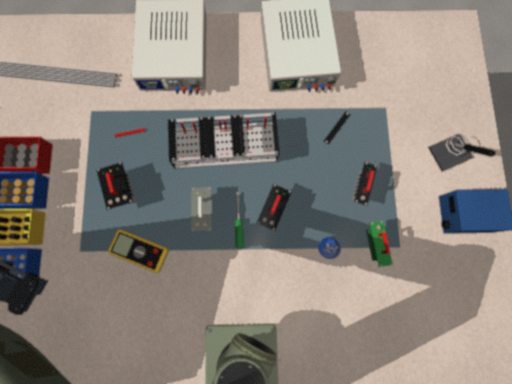

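View pics/side0.png

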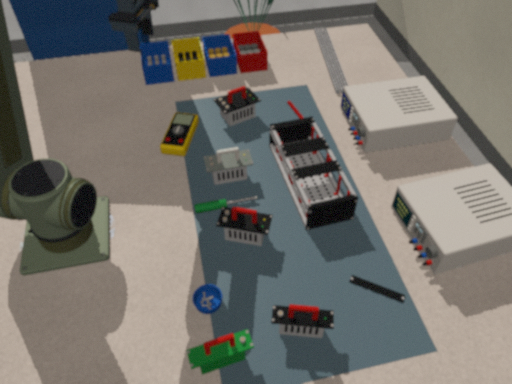

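Top view: red-handled modules on black panels are at (115,184) wide?, (274,206) medium? and (367,183) narrow?. The look-alikes are the green one with a red handle at (380,243), the grey one at (201,208) and a loose red strip at (130,132). The frame's bays are at about (189,140), (224,138) and (259,138). Next I measure these and check them in a close crop.

```bash
cat > h.py <<'E'
from workcell import env
import cv2,numpy as np
def ray(m,uv,z):
    """pixel(s) -> world xy on plane z"""
    T=np.array(m['camera_from_world']);R,t=T[:3,:3],T[:3,3];uv=np.atleast_2d(uv).astype(float)
    d=np.c_[(uv[:,0]-m['cx'])/m['fx'],-(uv[:,1]-m['cy'])/m['fy'],-np.ones(len(uv))]@R
    c=-R.T@t
    return c+d*((z-c[2])/d[:,2])[:,None]
def proj(m,P):
    T=np.array(m['camera_from_world']);p=np.atleast_2d(P)@T[:3,:3].T+T[:3,3]
    return np.c_[m['cx']+m['fx']*p[:,0]/-p[:,2],m['cy']+m['fy']*p[:,1]/p[:,2]]
def red(im):
    h=cv2.cvtColor(im,cv2.COLOR_RGB2HSV).astype(int)
    return (((h[...,0]<8)|(h[...,0]>172))&(h[...,1]>150)&(h[...,2]>90)).astype(np.uint8)
def dark(im): return (im.max(2)<60).astype(np.uint8)
def blobs(mask,amin=20):
    n,l,s,c=cv2.connectedComponentsWithStats(mask)
    return [(c[i],s[i],np.argwhere(l==i)[:,::-1]) for i in range(1,n) if s[i,4]>=amin]
E
python3 - <<'E'
from h import *
im=env.grab_frame('top');m=env.camera_model('top')
for c,s,p in blobs(red(im),15):
    w=ray(m,p,104)[:,:2].astype(np.float32);(cc,sz,a)=cv2.minAreaRect(w)
    print('red',c.round(1),s[4],np.round(w.mean(0)),np.round(sz),round(a))
for c,s,p in blobs(dark(im),60):
    w=ray(m,p,64)[:,:2].astype(np.float32);(cc,sz,a)=cv2.minAreaRect(w)
    print('dark',c.round(1),s[4],np.round(cc),np.round(sz),round(a))
a=cv2.resize(im[100:175,160:290],None,fx=6,fy=6,interpolation=3)[:,:,::-1][:,:780]
cv2.imwrite('pics/frame.png',a)
tiles=[cv2.resize(im[y-32:y+32,x-32:x+32],(256,256),interpolation=3) for x,y in((115,184),(274,206),(367,183))]
cv2.imwrite('pics/mods.png',np.hstack(tiles)[:,:,::-1])
E
```

```text
red [129.3 132.3] 74 [664. 323.] [ 8. 87.] 12
red [ 28.5 140.8] 109 [640. 619.] [132.  53.] 63
red [ 29.1 143.5] 21 [632. 616.] [14. 18.] 50
red [ 18.1 167.7] 132 [559. 640.] [ 30. 108.] 11
red [369.1 180.7] 126 [ 508. -375.] [19. 71.] 72
red [109.1 182.2] 99 [512. 373.] [63. 14.] 18
red [275.1 204.1] 91 [ 443. -102.] [13. 60.] 66
red [385.1 240.7] 78 [ 336. -406.] [55. 19.] 21
red [149.6 263.4] 15 [282. 247.] [9. 8.] 89
dark [336.7 127.3] 169 [ 688. -304.] [ 16. 111.] 53
dark [275.5 134.1] 157 [ 661. -115.] [140.  13.] 4
dark [237.2 135.1] 398 [667.   4.] [124.  35.] 4
dark [206.5 136.8] 522 [662.  99.] [125.  44.] 2
dark [171.5 139.8] 254 [652. 205.] [133.  20.] 4
dark [478.4 149.8] 156 [ 610. -735.] [91. 23.] 81
dark [ 13.4 156. ] 88 [607. 684.] [19. 57.] 89
dark [ 26.8 156.2] 66 [605. 645.] [15. 54.] 85
dark [115.6 184.7] 859 [513. 370.] [127.  84.] 17
dark [363.7 183.1] 288 [ 510. -378.] [ 40. 124.] 73
dark [274.4 207.2] 611 [ 441. -103.] [ 58. 126.] 65
dark [451.7 204.2] 92 [ 444. -629.] [48. 17.] 0
dark [445.6 224. ] 62 [ 385. -603.] [20. 25.] 83
dark [371.4 246.2] 124 [ 327. -380.] [82. 15.] 7
dark [143.9 253.5] 460 [311. 275.] [89. 56.] 68
dark [ 18.4 287.3] 1508 [222. 637.] [151. 116.] 65
dark [ 25.  361.4] 2246 [ 18. 585.] [251.  98.] 50
dark [257.6 344.3] 205 [ 63. -45.] [104.  17.] 64
dark [241.  374.6] 743 [-8. -0.] [123.  52.] 89
```

View pics/frame.png

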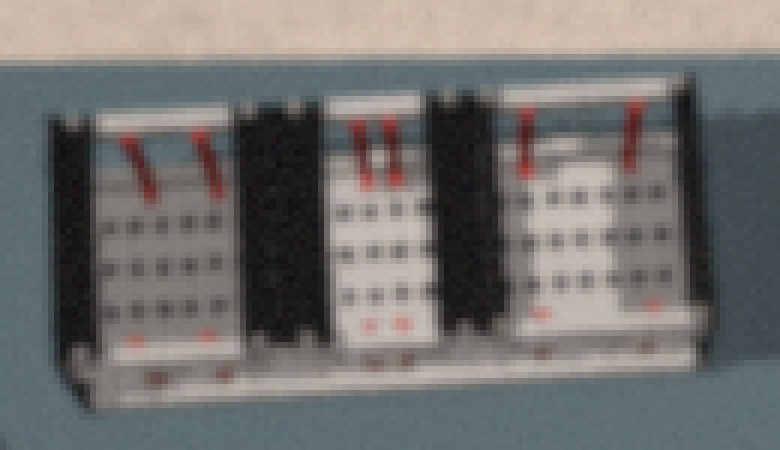

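View pics/mods.png

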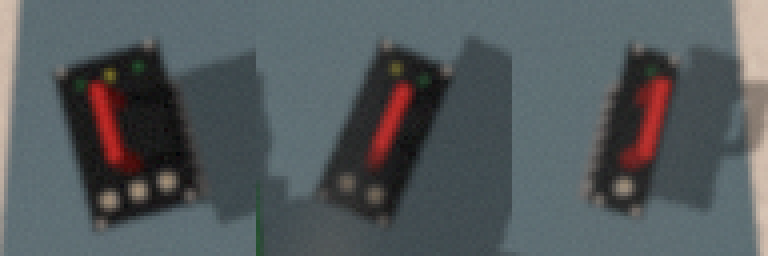

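Bays from left (+y): medium, narrow, wide (about 70, 51 and 90 mm). Panel widths measured are 84 mm for the left module, 58 for the middle and 40 for the right, so wide, medium and narrow. That fits the crops with red handles on black panels, and the green one is excluded.

```bash
cat >> h.py <<'E'
def go(xyz,yaw,s=None):
    """units: spin first, then slide in the turned tool frame (tool pointing down)"""
    s=s or env.state();y0=s['ee_rot'][2];d=(yaw-y0+90)%180-90;y=np.radians(y0+d)
    v=np.array(xyz)-s['ee_pos'];
    t=np.array([np.cos(y)*v[0]+np.sin(y)*v[1],np.sin(y)*v[0]-np.cos(y)*v[1],-v[2]])/30
    print('t',round(s['time_s'],2),'pos',s['ee_pos'].round(1),'yaw',round(y0,1),'| spin',round(-d/8,2),'slide',t.round(2),'F',np.round(s['force'],1),'grip',round(s['gripper_width'],1),round(float(s['gripper_force']),1))
def axis(w):
    (c,sz,a)=cv2.minAreaRect(w.astype(np.float32));b=cv2.boxPoints((c,sz,a));e=b[1]-b[0];f=b[2]-b[1]
    e=e if np.hypot(*e)>np.hypot(*f) else f
    a=np.degrees(np.arctan2(e[1],e[0]));return np.array(c),sorted(sz),(a+90)%180-90
E
python3 - <<'E'
from h import *
im=env.grab_frame('top');m=env.camera_model('top')
for c,s,p in blobs(dark(im),250):
    w=ray(m,p,64)[:,:2]; 
    if abs(c[1]-190)<22 and c[0]<400: print('panel',c.round(),*axis(w))
# frame corners from crop pixels /6
k=lambda x,y:np.array([160+x/6-.4,100+y/6-.4])
for n,(l,r) in dict(medium=((93,240),(238,235)),narrow=((325,225),(432,222)),wide=((497,215),(687,205))).items():
    e=ray(m,np.array([k(*l),k(*r)]),87);print(n,e.round(),np.linalg.norm(e[0]-e[1]))
for nm,a,b in(('far outer',(95,115),(690,78)),('near outer',(95,372),(705,335))):
    e=ray(m,np.array([k(*a),k(*b)]),85);print(nm,e.round(1),np.degrees(np.arctan2(*(e[1]-e[0])[[0,1]])))
go((512,372,190),17)
E
```

```text
panel [116. 185.] [513.13812256 369.54229736] [84.37564086914062, 126.5545425415039] 18.300468
panel [364. 183.] [ 510.18737793 -378.33392334] [39.55440139770508, 124.14968872070312] -16.701973
panel [274. 207.] [ 440.86032104 -103.19225311] [58.180328369140625, 126.34130859375] -24.648476
medium [[645. 190.  87.]
 [647. 118.  87.]] 72.53037281576404
narrow [[652.  74.  87.]
 [653.  21.  87.]] 53.65958409514282
wide [[ 656.  -12.   87.]
 [ 661. -107.   87.]] 95.65321769735934
far outer [[ 713.   191.7   85. ]
 [ 729.8 -111.2   85. ]] 176.8330062978368
near outer [[ 577.4  188.    85. ]
 [ 593.  -114.5   85. ]] 177.04171788339912
t 0.2 pos [251.4 516.8 181.9] yaw 154.1 | spin -5.37 slide [-6.9  -7.15 -0.27] F [ 0.2 -0.3  0.4] grip 91.2 0.0
```

```bash
python3 -m jog '{"jaw":[50,50,50,50,50,50,50,50,50,50],"slide":[[0,0,0],[0,0,0],[0,0,0],[0,0,0],[0,0,0],[0,0,0],[-1,-1,0],[-1,-1,0],[-1,-1,0],[-1,-1,0]],"spin":[-1,-1,-1,-1,-1,-0.5,0,0,0,0]}' 30
python3 -m jog '{"jaw":[50,50,50,50,50],"slide":[[-1,-1,0],[-1,-1,0],[-0.9,-1,-0.2],[0,-0.15,0],[0,0,0]],"spin":[0,0,0,0,0]}'
python3 - <<'E'
from h import *
go((512,372,190),18)
m=env.camera_model('wrist');im=env.grab_frame('wrist');cv2.imwrite('pics/w1.png',im[:,:,::-1])
print(proj(m,[[512,372,104],[512,372,64]]))
for c,s,p in blobs(red(im),200): print(c,s,*axis(ray(m,p,104)[:,:2]))
E
```

```text
time_s: 1.2
ee_pos: [404.0, 439.3, 182.3]
ee_rot: [-180.0, -0.0, -161.9]
force: [0.6, 0.4, -0.2]
gripper_width: 50.4
gripper_force: 0.0
time_s: 1.7
ee_pos: [515.2, 376.4, 188.0]
ee_rot: [180.0, -0.1, -162.1]
force: [-0.5, 0.9, 0.4]
gripper_width: 50.0
gripper_force: 0.0
t 1.7 pos [515.2 376.4 188. ] yaw -162.1 | spin -0.01 slide [ 0.15 -0.11 -0.07] F [-0.5  0.9  0.4] grip 50.0 0.0
[[252.7688477  181.09040175]
 [253.31462066 171.75260775]]
[255.99325236 177.54251012] [251 144  11  68 741] [508.72653198 374.04434204] [9.482508659362793, 63.527000427246094] 17.943008
```

View pics/w1.png

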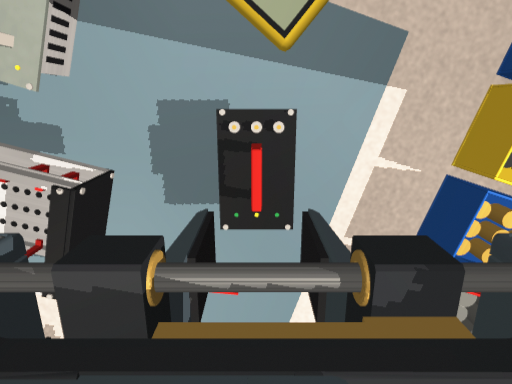

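Wrist view: module_wide is at (256,178), red handle upright in the image, and the fingers straddle it at columns 205 to 310. The handle is 9.5 x 63.5 mm at yaw 17.9, which matches its description, so I descend to TCP z 80.

```bash
python3 -m jog '{"jaw":[50,50,50,50,50,50,50,50,50,50],"slide":[[0.2,-0.03,0],[0,0,1],[0,0,1],[0,0,1],[0,0,0.5],[0,0,0.1],[0,0,0],[0,0,0],[0,0,0],[0,0,0]],"spin":[0,0,0,0,0,0,0,0,0,0]}'
python3 - <<'E'
from h import *
go((510,373.5,80),18)
m=env.camera_model('wrist');im=env.grab_frame('wrist')
for c,s,p in blobs(red(im),200): print(c,s,*axis(ray(m,p,104)[:,:2]))
E
python3 -m jog '{"jaw":[0,0,0,0,0,0],"slide":[[0,0,0],[0,0,0],[0,0,0],[0,0,0],[0,0,0],[0,0,0]],"spin":[0,0,0,0,0,0]}' 35
```

```text
time_s: 2.75
ee_pos: [509.8, 375.0, 81.6]
ee_rot: [180.0, 0.1, -161.9]
force: [-0.5, -0.3, 0.3]
gripper_width: 50.0
gripper_force: 0.0
t 2.75 pos [509.8 375.   81.6] yaw -161.9 | spin 0.01 slide [ 0.01 -0.05  0.05] F [-0.5 -0.3  0.3] grip 50.0 0.0
[254.65612382 216.56594886] [ 247  171   17   92 1486] [502.10980225 372.31997681] [9.980998992919922, 58.22682571411133] 17.556892
[466.37539432 316.86435331] [456 306  21  27 317] [526.77355957 526.03631592] [12.598514556884766, 20.202678680419922] 18.036224
time_s: 3.4
ee_pos: [509.4, 374.6, 80.4]
ee_rot: [180.0, -0.0, -161.9]
force: [0.2, 0.9, -0.7]
gripper_width: 4.8
gripper_force: 0.0
```

```bash
python3 - <<'E'
from h import *
go((510,373.5,80),18)
m=env.camera_model('wrist');im=env.grab_frame('wrist');cv2.imwrite('pics/w2.png',im[:,:,::-1])
im2=env.grab_frame('side');cv2.imwrite('pics/s2.png',cv2.resize(im2[60:160,180:300],None,fx=5,fy=5)[:,:,::-1])
E
```

```text
t 3.4 pos [509.4 374.6  80.4] yaw -161.9 | spin 0.01 slide [-0.01 -0.04  0.01] F [ 0.2  0.9 -0.7] grip 4.8 0.0
```

View pics/w2.png

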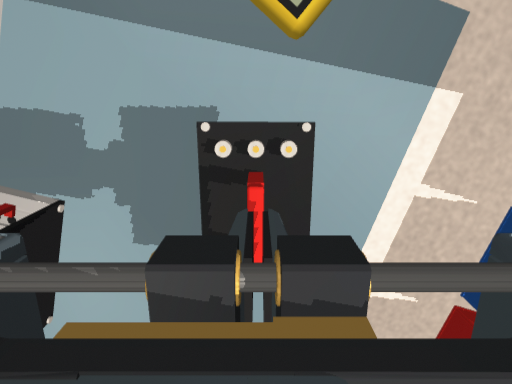

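Wrist view: the handle (column 256, rows 172 to 262) lies between the finger bodies, but the opening reads 4.8 mm. I check the side crop.

View pics/s2.png

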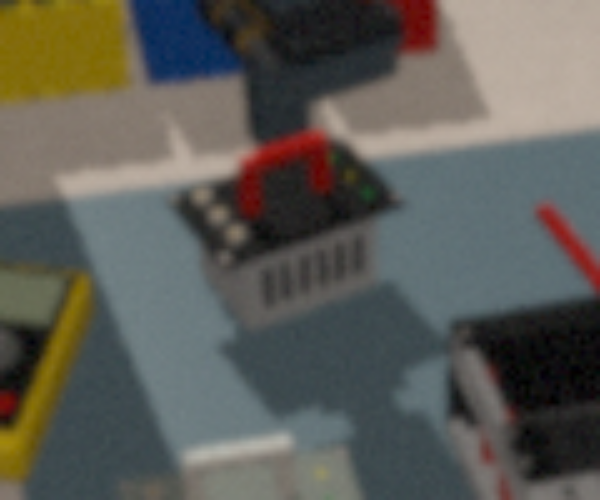

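```bash
python3 - <<'E'
from h import *
s=env.state();print(s['ee_pos'],s['gripper_width'],s['gripper_force'])
m=env.camera_model('side');im=env.grab_frame('side')
P=np.array([[509.4,374.6,z] for z in (80,99,120,150)]+[[509.4+28*.95,374.6+28*.3,99],[509.4-28*.95,374.6-28*.3,99]])
print(((proj(m,P)-[180,60])*5).round())
for c,st,p in blobs(red(im),40): print('side',c,((c-[180,60])*5).round(),st[4])
print(im[60+26:60+44:2,180+56].tolist())
T=np.array(env.camera_model('wrist')['camera_from_world']);print('wristcam',(-T[:3,:3].T@T[:3,3]).round(),'view dir',(-T[2,:3]).round(2))
mt=env.camera_model('top');print('tcp top',proj(mt,P[:2]))
t=env.grab_frame('top')
for c,st,p in blobs(red(t),30):
    if abs(c[0]-112)<15 and c[1]>150: print('top',c,axis(ray(mt,p,104)[:,:2]))
E
```

```text
[509.41833224 374.59801884  80.44520697] 0.47206173105236476 0.0
[[279. 173.]
 [278. 148.]
 [277. 119.]
 [275.  78.]
 [318. 134.]
 [238. 161.]]
side [259.04262295  49.80327869] [395. -51.] 305
side [236.53846154  91.63461538] [283. 158.] 104
side [295.17647059 110.37254902] [576. 252.] 51
side [243.14556962 212.24050633] [316. 761.] 158
side [303.6981982  309.46396396] [ 618. 1247.] 222
side [218.65697674 341.8255814 ] [ 193. 1409.] 172
[[48, 41, 45], [135, 38, 40], [144, 26, 23], [84, 21, 19], [41, 32, 33], [32, 34, 31], [37, 36, 36], [31, 35, 30], [36, 37, 36]]
wristcam [436. 352. 282.] view dir [ 0.26  0.08 -0.96]
tcp top [[111.60484459 185.02232936]
 [109.21595387 183.58936467]]
```

```bash
python3 - <<'E'
from h import *
w=env.grab_frame('wrist');mw=env.camera_model('wrist');s=env.grab_frame('side');t=env.grab_frame('top')
print('tcp z80,99,104 in wrist',proj(mw,[[509.4,374.6,80.4],[509.4,374.6,99],[509.4,374.6,104]]).round())
a=cv2.resize(w[150:350,180:330],(375,500),interpolation=0);b=cv2.resize(s[65:110,215:260],(405,405),interpolation=0)
b=cv2.copyMakeBorder(b,0,95,0,0,0)
cv2.imwrite('pics/c3.png',np.hstack([a,b])[:,:,::-1])
E
```

```text
tcp z80,99,104 in wrist [[256. 218.]
 [256. 228.]
 [256. 232.]]
```

View pics/c3.png

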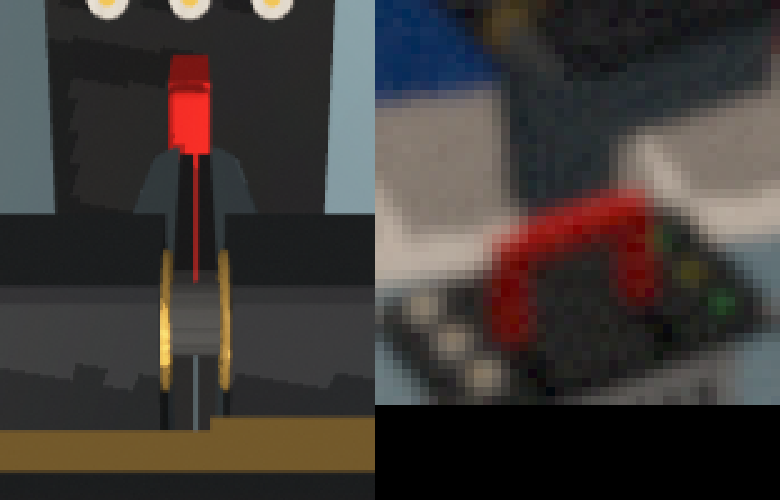

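Crop: the shut fingers lie on top of the handle instead of around it (wrist view, handle at column 256; side view, tip ends at about (235,89)). So the height is off by about 25 mm, either in the TCP reading or in my assumption about the module. I check with known sizes.

```bash
python3 - <<'E'
from h import *
m=env.camera_model('wrist');im=env.grab_frame('wrist')
d=(im.max(2)<70)
for r in (130,140,150,160,180):
    row=np.where(d[r,150:360])[0]+150
    e=ray(m,[[row.min()-.5,r],[row.max()+.5,r]],64)
    print(r,row.min(),row.max(),'width at z=64',np.linalg.norm(e[0]-e[1]).round(1))
print('fx',m['fx'], 'cam z',(-np.array(m['camera_from_world'])[:3,:3].T@np.array(m['camera_from_world'])[:3,3])[2])
print(env.state()['qpos'])
# triangulate handle top end corners: side vs wrist-independent top0 image
t0=cv2.imread('pics/top0.png')[:,:,::-1];s0=cv2.imread('pics/side0.png')[:,:,::-1]
def cen(im,box):
    x0,y0,x1,y1=box;k=np.zeros(im.shape[:2],np.uint8);k[y0:y1,x0:x1]=red(np.ascontiguousarray(im))[y0:y1,x0:x1]
    return np.argwhere(k)[:,::-1]
mt,ms=env.camera_model('top'),env.camera_model('side')
pt=cen(t0,(95,160,130,205));ps=cen(s0,(215,80,260,110))
def line(m,uv):
    a=ray(m,uv,0)[0];b=ray(m,uv,300)[0];return a,(b-a)/np.linalg.norm(b-a)
for f,name in((lambda p:p[np.argmin(p@[0,1])],'t'),):
    # upper bar edges: top of bar, far end (max x): top-view min row; side-view max col
    a,u=line(mt,pt[np.argmin(pt[:,1])]);b,v=line(ms,ps[np.argmax(ps[:,0]-ps[:,1])])
    M=np.c_[u,-v];k=np.linalg.lstsq(M,b-a,rcond=None)[0];print('far end',a+u*k[0],b+v*k[1])
    a,u=line(mt,pt[np.argmax(pt[:,1])]);b,v=line(ms,ps[np.argmin(ps[:,0]+ps[:,1])])
    k=np.linalg.lstsq(np.c_[u,-v],b-a,rcond=None)[0];print('near end',a+u*k[0],b+v*k[1])
E
```

```text
130 197 314 width at z=64 79.8
140 197 313 width at z=64 79.8
150 198 313 width at z=64 79.8
160 198 312 width at z=64 79.8
180 199 311 width at z=64 79.7
fx 318.8096840993842 cam z 282.4196101147173
[ 3.52837832e+01  2.76928879e+01  9.00899546e+01  4.28935142e-03
  6.22103454e+01 -7.27732679e+01]
far end [544.51323487 386.8276148   97.44012636] [538.1000033  386.71287368  95.68384425]
near end [484.89636525 371.32574314  97.41594321] [491.09768044 371.39859462  98.72724291]
```

Wrist panel width at z=64 is 79.8 mm, so the camera pose and module height are right. The finger tips themselves sit about 24 mm above the reported TCP: the tip's front edge at row 210 and the side view both say z≈104. I open and go down in guarded steps.

```bash
python3 -m jog '{"jaw":[40,40,40,40,40,40],"slide":[[0,0,0],[0,0,0],[0,0,0],[0,0,0.2],[0,0,0.2],[0,0,0]],"spin":[0,0,0,0,0,0]}'
python3 -m jog '{"jaw":[0,0,0,0,0,0,0,0],"slide":[[0,0,0],[0,0,0],[0,0,0],[0,0,0],[0,0,0],[0,0,0],[0,0,0],[0,0,0]],"spin":[0,0,0,0,0,0,0,0]}' 5
python3 - <<'E'
from h import *
w=env.grab_frame('wrist');s=env.grab_frame('side')
a=cv2.resize(w[150:350,180:330],(375,500),interpolation=0);b=cv2.resize(s[65:110,215:260],(405,405),interpolation=0)
b=cv2.copyMakeBorder(b,0,95,0,0,0)
cv2.imwrite('pics/c4.png',np.hstack([a,b])[:,:,::-1])
E
```

```text
time_s: 4.4
ee_pos: [508.6, 374.1, 67.0]
ee_rot: [-180.0, -0.1, -161.9]
force: [-0.4, -0.6, 0.4]
gripper_width: 39.9
gripper_force: 0.0
time_s: 5.2
ee_pos: [509.7, 374.4, 68.7]
ee_rot: [-180.0, 0.0, -161.9]
force: [1.0, -1.6, 2.5]
gripper_width: 10.2
gripper_force: 5.0
```

The fingers gripped 10.2 mm with the TCP reading 68, so the offset is confirmed. I go 12 mm deeper for a mid-bar grip.

```bash
python3 -m jog '{"jaw":[40,40,40,40,40,40,40],"slide":[[0,0,0],[0,0,0],[0,0,0],[0,0,0.2],[0,0,0.2],[0,0,0],[0,0,0]],"spin":[0,0,0,0,0,0,0]}'
python3 -m jog '{"jaw":[0,0,0,0,0,0,0,0],"slide":[[0,0,0],[0,0,0],[0,0,0],[0,0,0],[0,0,0],[0,0,0],[0,0,0],[0,0,0]],"spin":[0,0,0,0,0,0,0,0]}' 40
python3 - <<'E'
from h import *
w=env.grab_frame('wrist');s=env.grab_frame('side')
a=cv2.resize(w[150:350,180:330],(375,500),interpolation=0);b=cv2.resize(s[65:110,215:260],(405,405),interpolation=0)
b=cv2.copyMakeBorder(b,0,95,0,0,0)
cv2.imwrite('pics/c5.png',np.hstack([a,b])[:,:,::-1])
E
```

```text
time_s: 6.0
ee_pos: [509.2, 374.5, 56.0]
ee_rot: [-180.0, -0.0, -161.9]
force: [-0.5, -0.4, 0.6]
gripper_width: 40.1
gripper_force: 0.0
time_s: 6.8
ee_pos: [509.4, 374.4, 56.5]
ee_rot: [-180.0, -0.0, -161.9]
force: [0.4, -0.8, 0.4]
gripper_width: 9.7
gripper_force: 40.0
```

View pics/c5.png

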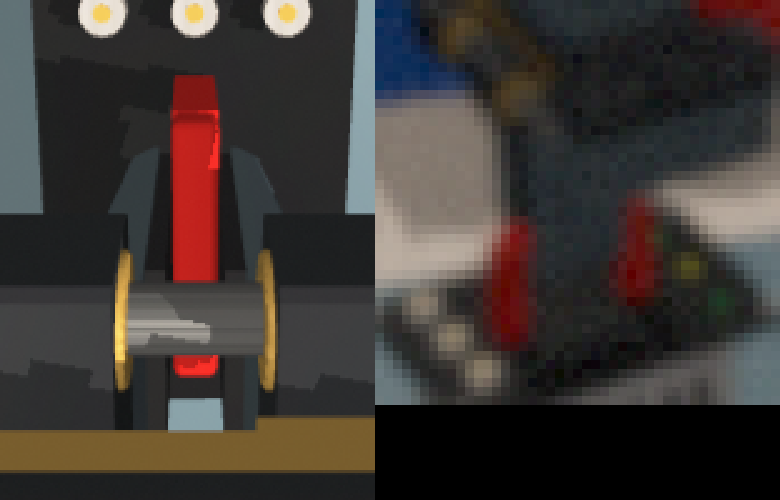

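The bar is in the grip (9.7 mm, 40 N), with the fingers on both sides of the handle in both views. I lift, and carry it past the frame to where the wrist camera sees the bays.

```bash
python3 -m jog '{"jaw":[0,0,0,0,0,0,0,0,0],"slide":[[0,0,-0.3],[0,0,-0.6],[0,0,-0.8],[0,0,-0.8],[0,0,-0.8],[0,0,-0.6],[0,0,-0.6],[0,0,0],[0,0,0]],"spin":[0,0,0,0,0.5,0.7,0.7,0,0]}'
python3 -m jog '{"jaw":[0,0,0,0,0,0,0,0,0,0],"slide":[[-0.4,-0.5,0],[-0.7,-0.8,0],[-0.75,-0.9,0],[-0.8,-0.9,0],[-0.8,-0.9,0],[-0.8,-0.9,0],[-0.8,-0.9,0],[-0.7,-0.9,0],[-0.6,-0.7,0],[-0.4,-0.44,0]],"spin":[0,0,0,0,0,0,0,0,0,0]}'
python3 -m jog '{"jaw":[0,0,0,0],"slide":[[0,0,0],[0,0,0],[0,0,0],[0,0,0]],"spin":[0,0,0,0]}'
python3 - <<'E'
from h import *
go((655,-59,190),3.1)
m=env.camera_model('wrist');im=env.grab_frame('wrist');cv2.imwrite('pics/w6.png',im[:,:,::-1])
E
```

```text
time_s: 7.8
ee_pos: [509.0, 374.5, 191.0]
ee_rot: [-180.0, -0.0, -177.0]
force: [0.6, 0.2, -4.1]
gripper_width: 9.4
gripper_force: 40.0
time_s: 8.8
ee_pos: [723.8, 147.4, 188.6]
ee_rot: [-179.9, -0.2, -177.1]
force: [0.1, 0.8, -3.7]
gripper_width: 9.3
gripper_force: 40.0
time_s: 9.2
ee_pos: [722.6, 150.8, 191.3]
ee_rot: [180.0, -0.0, -177.1]
force: [-0.1, 0.5, -3.5]
gripper_width: 9.6
gripper_force: 40.0
t 9.2 pos [722.6 150.8 191.3] yaw -177.1 | spin -0.02 slide [ 2.63 -6.86  0.04] F [-0.1  0.5 -3.5] grip 9.6 40.0
```

View pics/w6.png

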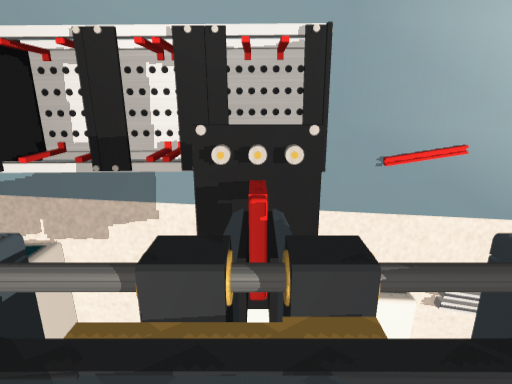

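Wrist view: the frame lies square in the picture. Medium opening is at cols 227 to 303, narrow 125 to 176, wide left of col 79; rails are at rows 25 to 38 and 150 to 170. The held panel's front edge is at row 125, cols 195 to 325. I measure the edges.

```bash
python3 - <<'E'
from h import *
m=env.camera_model('wrist');s=env.state();im=cv2.cvtColor(cv2.imread('pics/w6.png'),cv2.COLOR_BGR2RGB)
d=im.max(2)<70
y=np.radians(s['ee_rot'][2]);tx=np.array([np.cos(y),np.sin(y)]);ty=np.array([np.sin(y),-np.cos(y)])
tool=lambda p:np.c_[(p[:,:2]-s['ee_pos'][:2])@tx,(p[:,:2]-s['ee_pos'][:2])@ty].round(1)
for r in (45,60,80,100,118):
    ed=np.where(np.diff((cv2.blur(d[r-2:r+3].astype(np.float32),(5,5))[2]>.6).astype(int)))[0]+.5
    ed=ed[ed<340];print(r,ed.tolist(),'y89',tool(ray(m,np.c_[ed,ed*0+r],89))[:,1])
g=im.astype(int).sum(2)
for c in (60,100,145,150,200,250,275):
    print('col',c,g[16:46:2,c].tolist(),'|',g[140:176:2,c].tolist())
rows=np.array([24,30,38,150,160,170]);print('x85 for rows',rows,tool(ray(m,np.c_[rows*0+256.,rows],85))[:,0])
# held panel
for r in (136,142,200): 
    e=np.where(d[r,180:340])[0];e=e[[0,-1]]+180+[-.5,.5];print('held',r,e,tool(ray(m,np.c_[e,[r,r]],199)).tolist())
print('held front edge',tool(ray(m,[[256,124.5]],199)),'bar',[np.round(tool(ray(m,[[c,r]],239)),1).tolist() for c,r in((249,215),(267,215),(258,194),(258,299))])
print(g[118:132,258].tolist(),im[178:205:2,258].tolist())
E
```

```text
45 [74.5, 116.5, 173.5, 224.5, 305.5, 330.5] y89 [-159.8 -122.9  -72.7  -27.9   43.4   65.4]
60 [28.5, 77.5, 118.5, 174.5, 225.5, 305.5, 329.5] y89 [-202.6 -159.  -122.5  -72.7  -27.3   43.9   65.3]
80 [32.5, 80.5, 120.5, 176.5, 225.5, 304.5, 328.5] y89 [-202.3 -158.9 -122.7  -72.1  -27.8   43.7   65.4]
100 [35.5, 83.5, 122.5, 177.5, 226.5, 303.5, 327.5] y89 [-202.9 -158.8 -122.9  -72.4  -27.3   43.5   65.5]
118 [39.5, 86.5, 124.5, 179.5, 226.5, 303.5, 326.5] y89 [-202.2 -158.3 -122.9  -71.6  -27.8   44.1   65.6]
col 60 [431, 434, 433, 432, 431, 709, 709, 709, 709, 710, 475, 305, 321, 321, 502] | [492, 301, 228, 227, 176, 102, 102, 443, 489, 489, 347, 269, 687, 702, 701, 701, 527, 291]
col 100 [440, 439, 438, 437, 564, 368, 491, 490, 305, 117, 120, 118, 119, 118, 117] | [82, 79, 80, 80, 78, 75, 77, 77, 77, 73, 60, 54, 58, 71, 88, 81, 376, 297]
col 145 [445, 444, 442, 443, 644, 729, 729, 728, 727, 727, 338, 263, 122, 124, 121] | [510, 512, 510, 507, 508, 413, 498, 522, 522, 524, 313, 379, 529, 528, 528, 529, 336, 297]
col 150 [445, 444, 442, 440, 642, 729, 729, 729, 729, 729, 340, 335
[... 539 characters left out ...]
1] | [118, 118, 117, 118, 87, 82, 85, 83, 82, 82, 85, 80, 115, 115, 113, 114, 112, 114]
x85 for rows [ 24  30  38 150 160 170] [141.  136.2 129.7  30.1  20.3  10.3]
held 136 [179.5 326.5] [[55.9, -46.0], [55.9, 42.9]]
held 142 [180.5 325.5] [[52.2, -45.7], [52.2, 42.5]]
held 200 [194.5 319.5] [[15.3, -39.1], [15.3, 40.8]]
held front edge [[62.7  0.3]] bar [[[19.8, -3.2]], [[19.8, 6.1]], [[31.1, 1.4]], [[-29.9, 1.4]]]
[506, 526, 526, 519, 517, 520, 302, 111, 118, 120, 120, 119, 117, 116] [[38, 38, 37], [97, 25, 23], [123, 21, 19], [127, 22, 20], [127, 22, 18], [116, 19, 17], [123, 20, 17], [127, 22, 19], [175, 29, 25], [132, 22, 20], [162, 28, 24], [226, 38, 31], [198, 33, 28], [175, 30, 25]]
```

Everything agrees: bay spacing is about 106 mm, frame depth 132 mm, and the wrist and top estimates of the wide bay match within 3 mm. In the tool frame the target is x +2.54 and y -6.84 units, spin -0.05. I go over it, check, then lower.

```bash
python3 -m jog '{"jaw":[0,0,0,0,0,0,0,0,0,0],"slide":[[0.14,-0.4,0],[0.3,-0.8,0],[0.3,-0.9,0],[0.3,-0.9,0],[0.3,-0.9,0],[0.3,-0.9,0],[0.3,-0.9,0],[0.3,-0.64,0],[0.2,-0.4,0],[0.1,-0.1,0]],"spin":[-0.05,0,0,0,0,0,0,0,0,0]}'
python3 -m jog '{"jaw":[0,0,0,0,0,0],"slide":[[0,0,0.4],[0,0,0.5],[0,0,0.2],[0,0,0],[0,0,0],[0,0,0]],"spin":[0,0,0,0,0,0]}'
python3 - <<'E'
from h import *
s=env.state();go((722.6,150.8,81),2.6)
m=env.camera_model('wrist');im=env.grab_frame('wrist')
y=np.radians(s['ee_rot'][2]);print('tool coords of predicted bay',s['ee_pos'].round(1))
cv2.imwrite('pics/w7.png',im[:,:,::-1])
E
```

```text
time_s: 10.25
ee_pos: [658.1, -60.9, 191.9]
ee_rot: [-180.0, 0.0, -176.8]
force: [0.5, -0.6, -4.4]
gripper_width: 9.7
gripper_force: 40.0
time_s: 10.85
ee_pos: [659.6, -59.1, 159.1]
ee_rot: [-180.0, 0.1, -176.7]
force: [-0.8, 0.7, -4.1]
gripper_width: 10.0
gripper_force: 40.0
t 10.85 pos [659.6 -59.1 159.1] yaw -176.7 | spin 0.09 slide [-2.42  6.89  2.6 ] F [-0.8  0.7 -4.1] grip 10.0 40.0
tool coords of predicted bay [659.6 -59.1 159.1]
```

View pics/w7.png

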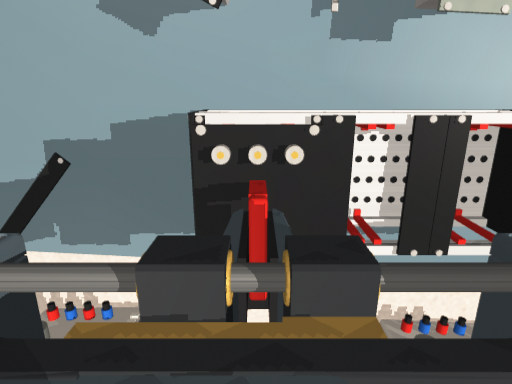

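The held panel covers the wide bay; the next blank ends at col 352 and the rail's outer edge is at row 110. I check these offsets numerically.

```bash
cat >> h.py <<'E'
def look(rows,cols,z=89,zr=85,c0=0,c1=512,r1=140,save=None):
    """dark/bright transitions along rows (ty at z) and rail outer edge along columns (tx at zr), tool axes about TCP"""
    m=env.camera_model('wrist');s=env.state();im=env.grab_frame('wrist')
    if save: cv2.imwrite(save,im[:,:,::-1])
    y=np.radians(s['ee_rot'][2]);A=np.array([[np.cos(y),np.sin(y)],[np.sin(y),-np.cos(y)]])
    T=lambda uv,z:((ray(m,uv,z)[:,:2]-s['ee_pos'][:2])@A.T).round(1)
    d=(im.max(2)<70).astype(np.float32)
    for r in rows:
        e=np.where(np.diff((d[r-2:r+3].mean(0)>.6).astype(int)))[0]+.5;e=e[(e>c0)&(e<c1)]
        print('row',r,e.tolist(),'ty',T(np.c_[e,e*0+r],z)[:,1].tolist())
    g=im.astype(int).sum(2)
    for c in cols:
        e=np.abs(np.diff(g[:r1,c]));e=np.where(e>110)[0]+.5
        print('col',c,e.tolist(),'tx',T(np.c_[e*0+c,e],zr)[:,0].tolist() if len(e) else '')
    return im,T
E
python3 - <<'E'
from h import *
im,T=look((140,170,195),(225,280,385,480),c0=330)
print('held panel front edge col 240:',T([[240,124.5]],167))
E
```

```text
row 140 [353.5, 410.5, 466.5, 497.5] ty [82.7, 131.1, 178.7, 205.0]
row 170 [350.5, 406.5, 461.5, 491.5] ty [82.2, 131.0, 179.0, 205.1]
row 195 [348.5, 403.5, 457.5, 486.5] ty [82.2, 131.3, 179.4, 205.2]
col 225 [109.5, 123.5, 124.5] tx [69.0, 57.5, 56.6]
col 280 [109.5, 111.5, 112.5, 123.5, 124.5] tx [69.0, 67.4, 66.6, 57.5, 56.6]
col 385 [40.5, 109.5, 111.5, 122.5, 123.5, 124.5, 128.5, 133.5, 134.5] tx [122.2, 69.0, 67.4, 58.3, 57.5, 56.7, 53.3, 49.1, 48.2]
col 480 [11.5, 13.5, 109.5, 111.5, 122.5, 123.5, 128.5] tx [142.9, 141.5, 69.1, 67.4, 58.4, 57.5, 53.3]
held panel front edge col 240: [[62.7 -9.3]]
```

```bash
python3 -m jog '{"jaw":[0,0,0,0,0,0,0],"slide":[[0.09,-0.04,0],[0,0,0.3],[0,0,0.4],[0,0,0.4],[0,0,0.4],[0,0,0.2],[0,0,0]],"spin":[0,0,0,0,0,0,0]}'
python3 -m jog '{"jaw":[0,0,0,0,0,0,0],"slide":[[0,0,0.2],[0,0,0.2],[0,0,0.2],[0,0,0.1],[0,0,0.1],[0,0,0],[0,0,0]],"spin":[0,0,0,0,0,0,0]}'
```

```text
time_s: 11.65
ee_pos: [655.3, -60.6, 105.6]
ee_rot: [180.0, -0.2, -176.7]
force: [-0.0, -0.7, -3.6]
gripper_width: 9.8
gripper_force: 40.0
time_s: 12.35
ee_pos: [656.4, -60.8, 83.6]
ee_rot: [180.0, 0.0, -176.7]
force: [0.7, 0.2, -3.2]
gripper_width: 9.5
gripper_force: 40.0
```

```bash
python3 -m jog '{"jaw":[0,0,0,0,0],"slide":[[0,0,0.05],[0,0,0.05],[0,0,0],[0,0,0],[0,0,0]],"spin":[0,0,0,0,0]}'
python3 - <<'E'
from h import *
go((656.4,-60.8,81),3.3)
im,T=look((150,190),(225,280,385),c0=100)
E
```

```text
time_s: 12.85
ee_pos: [656.6, -61.0, 81.3]
ee_rot: [-180.0, 0.1, -176.7]
force: [-1.1, -0.4, 2.8]
gripper_width: 9.9
gripper_force: 40.0
t 12.85 pos [656.6 -61.   81.3] yaw -176.7 | spin -0.01 slide [0.01 0.01 0.01] F [-1.1 -0.4  2.8] grip 9.9 40.0
row 150 [165.5, 211.5, 230.5, 248.5, 266.5, 284.5, 304.5, 328.5, 332.5, 393.5, 402.5, 408.5, 418.5, 424.5, 434.5, 441.5, 450.5, 457.5, 466.5] ty [-55.1, -27.0, -15.3, -4.3, 6.7, 17.7, 29.9, 44.6, 47.0, 84.3, 89.8, 93.5, 99.6, 103.2, 109.3, 113.6, 119.1, 123.4, 128.9]
row 190 [168.5, 248.5, 266.5, 320.5, 330.5, 388.5, 464.5] ty [-55.2, -4.5, 6.9, 41.0, 47.4, 84.1, 132.2]
col 225 [116.5, 121.5, 122.5, 123.5, 124.5] tx [67.2, 64.2, 63.6, 63.0, 62.4]
col 280 [116.5, 120.5, 122.5, 123.5, 124.5] tx [67.2, 64.8, 63.6, 63.0, 62.4]
col 385 [24.5, 116.5, 120.5, 122.5, 125.5, 126.5] tx [117.8, 67.2, 64.8, 63.7, 61.9, 61.3]
```

Contact came at the expected height. I release, rise, and go over the medium module.

```bash
python3 -m jog '{"jaw":[40,40,40,40,40,40,40,40,40,40],"slide":[[0,0,0],[0,0,0],[0,0,0],[0,0,0],[0,0,-0.5],[0,0,-0.8],[0,0,-1],[0,0,-0.8],[0,0,-0.5],[0,0,0]],"spin":[0,0,0,0,0,0,0,0,0,0]}'
python3 -m jog '{"jaw":[40,40,40,40,40,40,40,40,40,40],"slide":[[0,0,0],[0,0,0],[0,0,0],[0,0,0],[0.9,-0.7,0],[1,-0.8,0],[1,-0.8,0],[1,-0.8,0],[1,-0.7,0],[1,-0.5,0]],"spin":[0.9,0.9,0.9,0.8,0,0,0,0,0,0]}'
python3 -m jog '{"jaw":[40,40,40],"slide":[[0,0,0],[0,0,0],[0,0,0]],"spin":[0,0,0]}'
cat >> h.py <<'E'
def handle(z=104,amin=200,save=None):
    s=env.state();m=env.camera_model('wrist');im=env.grab_frame('wrist')
    if save: cv2.imwrite(save,im[:,:,::-1])
    for c,st,p in blobs(red(im),amin):
        if abs(c[0]-256)<110 and c[1]<260:
            w=ray(m,p,z)[:,:2];ce,sz,a=axis(w);print('handle',c.round(),ce.round(1),np.round(sz,1),round(float(a),1));go((*ce,56),a,s)
    for c,st,p in blobs((im.max(2)<70).astype(np.uint8),1500):
        if c[1]<230: ce,sz,a=axis(ray(m,p,64)[:,:2]);print('panel',c.round(),ce.round(1),np.round(sz,1),round(float(a),1))
    return im
E
python3 - <<'E'
from h import *
handle()
# seated check from above in side/top: red handle of wide module
m=env.camera_model('top');im=env.grab_frame('top')
for c,s,p in blobs(red(im),40):
    if 230<c[0]<290 and c[1]<170: print('top wide handle',c.round(),axis(ray(m,p,129)[:,:2]))
E
```

```text
time_s: 13.9
ee_pos: [657.8, -60.8, 191.2]
ee_rot: [-180.0, 0.3, -176.7]
force: [0.0, -0.6, 0.0]
gripper_width: 39.8
gripper_force: 0.0
time_s: 14.9
ee_pos: [439.1, -104.0, 187.1]
ee_rot: [-180.0, -0.1, 155.2]
force: [0.1, 0.5, 1.0]
gripper_width: 39.9
gripper_force: 0.0
time_s: 15.2
ee_pos: [442.4, -103.8, 188.1]
ee_rot: [180.0, 0.0, 155.3]
force: [-0.3, 0.6, -0.4]
gripper_width: 40.1
gripper_force: 0.0
handle [259. 178.] [437.6 -99.5] [10.1 64.7] -24.4
t 15.2 pos [ 442.4 -103.8  188.1] yaw 155.3 | spin -0.04 slide [0.21 0.06 4.4 ] F [-0.3  0.6 -0.4] grip 40.1 0.0
panel [258. 169.] [ 440.1 -100.9] [ 59.7 127.3] -24.5
top wide handle [259. 130.] (array([655.48553467, -60.29618073]), [14.75648307800293, 64.39655303955078], np.float32(3.199768))
```

Panel is 59.7 mm wide, so it is the medium module. I descend and grip.

```bash
python3 -m jog '{"jaw":[40,40,40,40,40,40,40,40],"slide":[[0.12,0.07,0],[0,0,1],[0,0,1],[0,0,0.9],[0,0,0.7],[0,0,0.5],[0,0,0.3],[0,0,0]],"spin":[-0.04,0,0,0,0,0,0,0]}'
python3 -m jog '{"jaw":[0,0,0,0,0,0,0,0],"slide":[[0,0,0],[0,0,0],[0,0,0],[0,0,0],[0,0,0],[0,0,0],[0,0,0],[0,0,0]],"spin":[0,0,0,0,0,0,0,0]}' 40
```

```text
time_s: 16.1
ee_pos: [438.5, -100.0, 55.4]
ee_rot: [-180.0, -0.2, 155.6]
force: [0.2, 0.2, 0.5]
gripper_width: 40.0
gripper_force: 0.0
time_s: 16.9
ee_pos: [439.4, -100.7, 56.9]
ee_rot: [-180.0, 0.1, 155.6]
force: [-1.7, -2.1, 5.3]
gripper_width: 9.8
gripper_force: 40.0
```

```bash
python3 -m jog '{"jaw":[0,0,0,0,0,0,0,0,0],"slide":[[0,0,-0.3],[0,0,-0.6],[0,0,-0.8],[0,0,-0.8],[0,0,-0.8],[0,0,-0.8],[0,0,-0.7],[0,0,-0.3],[0,0,0]],"spin":[0,0,0,-0.4,-0.8,-0.8,-0.8,-0.66,0]}'
python3 -m jog '{"jaw":[0,0,0,0,0,0,0,0,0,0],"slide":[[-0.42,0.42,0],[-0.7,0.8,0],[-0.8,0.9,0],[-0.8,0.9,0],[-0.9,0.9,0],[-0.9,0.9,0],[-0.8,0.9,0],[-0.8,0.9,0],[-0.7,0.8,0],[-0.5,0.6,0]],"spin":[0,0,0,0,0,0,0,0,0,0]}'
python3 -m jog '{"jaw":[0,0,0,0,0,0,0],"slide":[[0,0,0.4],[0,0,0.6],[0,0,0.6],[0,0,0.3],[0,0,0],[0,0,0],[0,0,0]],"spin":[0,0,0,0,0,0,0]}'
python3 - <<'E'
from h import *
go((644.6,152.6,81),3.3)
im,T=look((145,170,195),(225,280,385),c0=20,save='pics/w8.png')
z=env.state()['ee_pos'][2]+3.8+4;print('held front',T([[256,124.5]],z),z)
E
```

```text
time_s: 17.8
ee_pos: [439.5, -100.2, 210.4]
ee_rot: [180.0, 0.1, -176.8]
force: [0.5, -0.0, -3.8]
gripper_width: 9.7
gripper_force: 40.0
time_s: 18.8
ee_pos: [644.8, 154.2, 206.9]
ee_rot: [180.0, -0.2, -176.8]
force: [0.7, 0.6, -3.4]
gripper_width: 9.4
gripper_force: 40.0
time_s: 19.5
ee_pos: [645.3, 152.2, 153.5]
ee_rot: [180.0, 0.1, -176.8]
force: [-0.2, -0.3, -3.4]
gripper_width: 9.6
gripper_force: 40.0
t 19.5 pos [645.3 152.2 153.5] yaw -176.8 | spin -0.01 slide [0.02 0.01 2.42] F [-0.2 -0.3 -3.4] grip 9.6 40.0
row 145 [31.5, 53.5, 57.5, 103.5, 162.5, 232.5, 246.5, 268.5, 281.5, 328.5] ty [-187.5, -169.1, -165.8, -127.4, -78.1, -19.7, -8.0, 10.4, 21.2, 60.5]
row 170 [57.5, 62.5, 106.5, 164.5, 327.5] ty [-169.4, -165.2, -127.6, -78.2, 60.9]
row 195 [61.5, 65.5, 110.5, 166.5, 247.5, 267.5, 325.5] ty [-169.7, -166.3, -127.0, -78.2, -7.5, 9.9, 60.5]
col 225 [12.5, 14.5, 111.5, 113.5, 115.5, 122.5, 123.5, 124.5] tx [140.8, 139.4, 67.5, 65.9, 64.3, 58.7, 57.8, 57.0]
col 280 [111.5, 122.5, 123.5, 124.5] tx [67.6, 58.7, 57.8, 57.0]
col 385 [] tx 
held front [[62.8  0.3]] 161.4210469581196
```

View pics/w8.png

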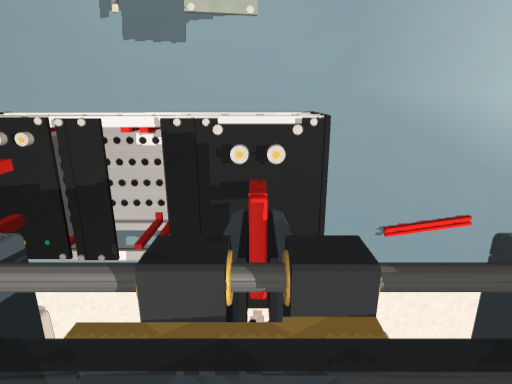

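Wrist view: the medium panel is over its bay, screws at cols 218 and 298, frame end at col 327, wide module seated at left. The bay centre lies about 2 mm further along +ty than the held module, so I correct by 0.07 and lower.

```bash
python3 -m jog '{"jaw":[0,0,0,0,0,0,0,0],"slide":[[0.01,0.07,0],[0,0,0.3],[0,0,0.4],[0,0,0.4],[0,0,0.4],[0,0,0.2],[0,0,0.2],[0,0,0]],"spin":[0,0,0,0,0,0,0,0]}'
python3 -m jog '{"jaw":[0,0,0,0,0,0,0,0],"slide":[[0,0,0.2],[0,0,0.1],[0,0,0.1],[0,0,0.05],[0,0,0.05],[0,0,0.03],[0,0,0],[0,0,0]],"spin":[0,0,0,0,0,0,0,0]}'
```

```text
time_s: 20.35
ee_pos: [643.8, 154.2, 94.3]
ee_rot: [-180.0, -0.1, -176.7]
force: [0.0, -0.2, -3.9]
gripper_width: 9.2
gripper_force: 40.0
time_s: 21.15
ee_pos: [644.3, 154.2, 81.8]
ee_rot: [180.0, 0.1, -176.7]
force: [-4.3, -1.4, 6.4]
gripper_width: 9.9
gripper_force: 40.0
```

```bash
python3 -m jog '{"jaw":[40,40,40,40,40,40,40,40,40,40],"slide":[[0,0,0],[0,0,0],[0,0,0],[0,0,0],[0,0,-0.5],[0,0,-0.8],[0,0,-1],[0,0,-0.8],[0,0,-0.5],[0,0,0]],"spin":[0,0,0,0,0,0,0,0,0,0]}'
python3 - <<'E'
from h import *
im,T=look((120,145,170,190),(225,280),c0=20)
m=env.camera_model('top');im=env.grab_frame('top')
for c,s,p in blobs(red(im),40):
    if 170<c[0]<290 and c[1]<170: print('top handle',c.round(),axis(ray(m,p,129)[:,:2]))
E
python3 -m jog '{"jaw":[40,40,40,40,40,40,40,40,40,40],"slide":[[0,-0.5,0],[0,-0.8,0],[0,-0.9,0],[0,-1,0],[0,-1,0],[0,-1,0],[0,-1,0],[0,-1,0],[0,-1,0],[0,-1,0]],"spin":[0.9,0.8,0.8,0,0,0,0,0,0,0]}'
python3 - <<'E'
from h import *
go((510,-377,190),-16.7)
E
```

```text
time_s: 22.15
ee_pos: [645.8, 154.7, 190.2]
ee_rot: [179.9, 0.3, -176.7]
force: [1.4, -0.0, 1.0]
gripper_width: 39.9
gripper_force: 0.0
row 120 [57.5, 64.5, 70.5, 83.5, 95.5, 103.5, 116.5, 169.5, 179.5, 187.5, 205.5, 212.5, 218.5, 225.5, 227.5, 234.5, 279.5, 285.5, 288.5, 294.5, 300.5, 307.5, 318.5] ty [-184.5, -178.0, -172.5, -160.4, -149.3, -141.8, -129.7, -80.5, -71.2, -63.8, -47.1, -40.6, -35.0, -28.5, -26.6, -20.1, 21.7, 27.3, 30.1, 35.7, 41.2, 47.8, 58.0]
row 145 [74.5, 77.5, 119.5, 171.5, 219.5, 226.5, 287.5, 293.5, 317.5] ty [-172.4, -169.6, -129.7, -80.4, -34.8, -28.2, 29.8, 35.5, 58.3]
row 170 [78.5, 81.5, 122.5, 173.5, 220.5, 226.5, 250.5, 263.5, 287.5, 292.5, 315.5] ty [-172.4, -169.5, -129.7, -80.3, -34.6, -28.8, -5.5, 7.1, 30.4, 35.3, 57.6]
row 190 [81.5, 86.5, 124.5, 174.5, 221.5, 227.5, 250.5, 263.5, 286.5, 291.5, 314.5] ty [-172.6, -167.6, -130.1, -80.7, -34.3, -28.4, -5.6, 7.2, 30.0, 34.9, 57.6]
col 225 [21.5, 109.5, 112.5, 113.5] tx [141.9, 67.7, 64.9, 64.0]
col 280 [109.5, 112.5, 113.5, 114.5, 115.5, 117.5, 118.5, 119.5] tx [67.7, 65.0, 64.0, 63.1, 62.2, 60.4, 59.5, 58.5]
top handle [259. 131.] (array([655.55407715, -60.46055603]), [13.74362850189209, 64.31062316894531], np.float32(4.8537903))
time_s: 23.25
ee_pos: [576.8, -113.1, 185.7]
ee_rot: [-180.0, -0.2, 163.3]
force: [0.0, 0.1, -0.8]
gripper_width: 39.9
gripper_force: 0.0
t 23.25 pos [ 576.8 -113.1  185.7] yaw 163.3 | spin -0.0 slide [-0.4  -9.06 -0.14] F [ 0.   0.1 -0.8] grip 39.9 0.0
```

The medium panel lies between even gaps of about 5 to 6 mm. On to the narrow module.

```bash
python3 -m jog '{"jaw":[40,40,40,40,40,40,40,40,40,40],"slide":[[-0.1,-1,0],[-0.1,-1,0],[-0.1,-1,0],[-0.1,-1,0],[0,-1,0],[0,-1,0],[0,-1,0],[0,-1,0],[0,-0.7,0],[0,-0.36,0]],"spin":[0,0,0,0,0,0,0,0,0,0]}'
python3 -m jog '{"jaw":[40,40,40],"slide":[[0,0,0],[0,0,0],[0,0,0]],"spin":[0,0,0]}'
python3 - <<'E'
from h import *
handle(save='pics/w9.png')
E
```

```text
time_s: 24.25
ee_pos: [510.0, -377.2, 185.5]
ee_rot: [179.9, -0.2, 163.2]
force: [-0.4, 0.6, -0.0]
gripper_width: 40.0
gripper_force: 0.0
time_s: 24.55
ee_pos: [511.7, -374.8, 187.3]
ee_rot: [180.0, -0.0, 163.3]
force: [0.1, 0.0, 0.3]
gripper_width: 40.0
gripper_force: 0.0
handle [167.  13.] [ 354.  -402.3] [12.1 29.6] 18.7
t 24.55 pos [ 511.7 -374.8  187.3] yaw 163.3 | spin -4.42 slide [5.27 0.81 4.38] F [0.1 0.  0.3] grip 40.0 0.0
handle [252. 179.] [ 505.1 -376.5] [10.1 63.7] -17.2
t 24.55 pos [ 511.7 -374.8  187.3] yaw 163.3 | spin 0.06 slide [ 0.19 -0.12  4.38] F [0.1 0.  0.3] grip 40.0 0.0
panel [253. 169.] [ 507.7 -377.8] [ 39.9 127.6] -18.6
```

```bash
python3 -m jog '{"jaw":[40,40,40,40,40,40,40,40],"slide":[[0.13,-0.12,0],[0,0,1],[0,0,1],[0,0,0.9],[0,0,0.7],[0,0,0.5],[0,0,0.28],[0,0,0]],"spin":[0.08,0,0,0,0,0,0,0]}'
python3 -m jog '{"jaw":[0,0,0,0,0,0,0,0],"slide":[[0,0,0],[0,0,0],[0,0,0],[0,0,0],[0,0,0],[0,0,0],[0,0,0],[0,0,0]],"spin":[0,0,0,0,0,0,0,0]}' 40
python3 -m jog '{"jaw":[0,0,0,0,0,0,0,0,0],"slide":[[0,0,-0.3],[0,0,-0.6],[0,0,-0.8],[0,0,-0.8],[0,0,-0.8],[0,0,-0.8],[0,0,-0.8],[0,0,-0.6],[0,0,0]],"spin":[0,0,0,-0.3,-0.5,-0.5,-0.5,-0.74,0]}'
python3 - <<'E'
from h import *
go((651,48,215),3.3)
E
```

```text
time_s: 25.4
ee_pos: [506.0, -377.6, 55.2]
ee_rot: [180.0, -0.1, 162.6]
force: [-0.5, -0.5, 0.4]
gripper_width: 40.0
gripper_force: 0.0
time_s: 26.2
ee_pos: [506.9, -378.5, 56.8]
ee_rot: [-180.0, 0.1, 162.6]
force: [0.6, 0.6, 4.9]
gripper_width: 9.6
gripper_force: 40.0
time_s: 27.1
ee_pos: [507.5, -379.1, 223.6]
ee_rot: [-179.8, 0.2, -177.1]
force: [0.7, -0.3, -2.4]
gripper_width: 9.7
gripper_force: 40.0
t 27.1 pos [ 507.5 -379.1  223.6] yaw -177.1 | spin -0.05 slide [-5.59 13.94  0.29] F [ 0.7 -0.3 -2.4] grip 9.7 40.0
```

```bash
python3 -m jog '{"jaw":[0,0,0,0,0,0,0,0,0,0],"slide":[[-0.2,0.4,0],[-0.3,0.8,0],[-0.4,0.9,0],[-0.4,0.9,0],[-0.4,0.9,0],[-0.4,0.9,0],[-0.4,0.9,0],[-0.4,0.9,0],[-0.4,0.9,0],[-0.4,0.9,0]],"spin":[-0.05,0,0,0,0,0,0,0,0,0]}'
python3 -m jog '{"jaw":[0,0,0,0,0,0,0,0,0],"slide":[[-0.4,0.9,0],[-0.4,0.9,0],[-0.4,0.9,0],[-0.3,0.9,0],[-0.2,0.9,0],[-0.19,0.64,0],[0,0.3,0],[0,0.1,0],[0,0,0]],"spin":[0,0,0,0,0,0,0,0,0]}'
python3 -m jog '{"jaw":[0,0,0,0,0,0,0],"slide":[[0,0,0.4],[0,0,0.7],[0,0,0.7],[0,0,0.4],[0,0,0],[0,0,0],[0,0,0]],"spin":[0,0,0,0,0,0,0]}'
python3 - <<'E'
from h import *
go((650.6,47,81),3.3)
im,T=look((140,160,195,205),(235,280,385),c0=20,save='pics/w10.png')
E
```

```text
time_s: 28.1
ee_pos: [602.0, -117.7, 218.9]
ee_rot: [179.9, -0.2, -176.7]
force: [-0.1, -0.4, -2.3]
gripper_width: 9.8
gripper_force: 40.0
time_s: 29.0
ee_pos: [649.3, 48.6, 220.8]
ee_rot: [-180.0, -0.0, -176.7]
force: [-0.3, -0.2, -2.0]
gripper_width: 9.8
gripper_force: 40.0
time_s: 29.7
ee_pos: [650.6, 48.7, 156.4]
ee_rot: [180.0, 0.1, -176.7]
force: [0.1, -0.2, -2.2]
gripper_width: 9.4
gripper_force: 40.0
t 29.7 pos [650.6  48.7 156.4] yaw -176.7 | spin 0.0 slide [ 0.   -0.06  2.51] F [ 0.1 -0.2 -2.2] grip 9.4 40.0
row 140 [60.5, 64.5, 65.5, 89.5, 107.5, 116.5, 133.5, 143.5, 159.5, 175.5, 183.5, 340.5, 346.5, 363.5, 380.5, 389.5, 407.5, 449.5] ty [-164.4, -161.0, -160.2, -140.0, -124.9, -117.3, -103.1, -94.6, -81.2, -67.8, -61.0, 70.9, 76.0, 90.3, 104.6, 112.1, 127.3, 162.6]
row 160 [64.5, 67.5, 69.5, 114.5, 135.5, 177.5, 179.5, 182.5, 183.5, 248.5, 266.5, 341.5, 344.5, 374.5, 395.5, 446.5] ty [-163.9, -161.3, -159.6, -121.1, -103.2, -67.2, -65.5, -63.0, -62.1, -6.5, 8.9, 73.0, 75.6, 101.2, 119.2, 162.8]
row 195 [69.5, 105.5, 122.5, 179.5, 186.5, 247.5, 267.5, 336.5, 341.5, 386.5, 404.5, 441.5] ty [-164.6, -132.9, -117.9, -67.6, -61.4, -7.6, 10.0, 70.9, 75.3, 115.0, 130.8, 163.5]
row 205 [71.5, 106.5, 124.5, 180.5, 186.5, 247.5, 268.5, 336.5, 340.5, 385.5, 403.5, 439.5] ty [-164.3, -133.2, -117.2, -67.4, -62.0, -7.7, 11.0, 71.5, 75.0, 115.1, 131.1, 163.2]
col 235 [39.5, 112.5, 114.5, 123.5, 124.5, 133.5, 134.5, 135.5] tx [122.3, 66.6, 65.0, 57.6, 56.8, 49.3, 48.4, 47.6]
col 280 [42.5, 112.5, 123.5, 124.5, 134.5, 135.5] tx [120.2, 66.6, 57.6, 56.8, 48.4, 47.6]
col 385 [112.5, 116.5, 117.5] tx [66.6, 63.4, 62.5]
```

View pics/w10.png

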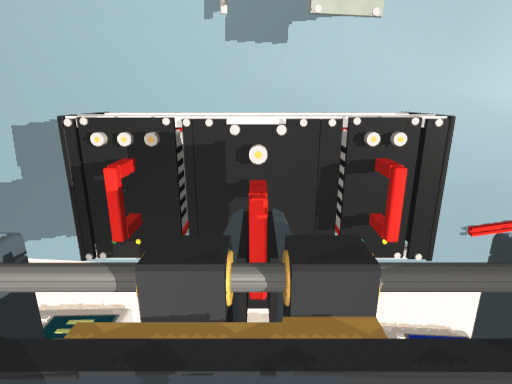

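Wrist view: narrow panel over the middle bay (screws at cols 235 and 282), with the wide and medium modules seated either side, handles at (118,200) and (393,200), and gaps visible around them. The bay is centred at ty +0.2 and the held module at +1.2, so I correct by -0.03 and lower.

```bash
python3 -m jog '{"jaw":[0,0,0,0,0,0,0,0],"slide":[[-0.03,-0.03,0],[0,0,0.3],[0,0,0.4],[0,0,0.4],[0,0,0.4],[0,0,0.3],[0,0,0.2],[0,0,0]],"spin":[0,0,0,0,0,0,0,0]}'
python3 -m jog '{"jaw":[0,0,0,0,0,0,0,0],"slide":[[0,0,0.2],[0,0,0.1],[0,0,0.1],[0,0,0.05],[0,0,0.04],[0,0,0],[0,0,0],[0,0,0]],"spin":[0,0,0,0,0,0,0,0]}'
```

```text
time_s: 30.55
ee_pos: [650.0, 48.0, 93.9]
ee_rot: [180.0, -0.1, -176.7]
force: [0.5, -0.1, -1.6]
gripper_width: 9.3
gripper_force: 40.0
time_s: 31.35
ee_pos: [650.6, 48.1, 81.8]
ee_rot: [180.0, 0.0, -176.7]
force: [-2.6, -0.9, 5.3]
gripper_width: 9.6
gripper_force: 40.0
```

Contact is at the seated height, so I release, rise and check.

```bash
python3 -m jog '{"jaw":[40,40,40,40,40,40,40,40,40,40],"slide":[[0,0,0],[0,0,0],[0,0,0],[0,0,0],[0,0,-0.5],[0,0,-0.8],[0,0,-1],[0,0,-1],[0,0,-0.8],[0,0,-0.4]],"spin":[0,0,0,0,0,0,0,0,0,0]}'
python3 -m jog '{"jaw":[40,40,40],"slide":[[0,0,0],[0,0,0],[0,0,0]],"spin":[0,0,0]}'
python3 - <<'E'
from h import *
im,T=look((150,175,195),(235,280,130,390),c0=20)
w=cv2.resize(im[80:260,40:470],(774,324));s=env.grab_frame('side')
b=cv2.resize(s[85:235,160:380],(396,270));v=np.zeros((270,378,3),np.uint8);t=env.grab_frame('top');v[:]=cv2.resize(t[100:280,80:332],(378,270))
cv2.imwrite('pics/final.png',np.vstack([w,np.hstack([b,v])])[:,:,::-1])
E
```

```text
time_s: 32.35
ee_pos: [651.7, 48.1, 218.0]
ee_rot: [180.0, 0.2, -176.7]
force: [0.0, -0.1, 0.4]
gripper_width: 40.3
gripper_force: 0.0
time_s: 32.65
ee_pos: [649.8, 48.0, 213.5]
ee_rot: [180.0, -0.2, -176.7]
force: [0.4, -0.6, -0.2]
gripper_width: 39.9
gripper_force: 0.0
row 150 [97.5, 100.5, 101.5, 141.5, 157.5, 190.5, 197.5, 232.5, 239.5, 252.5, 263.5, 276.5, 281.5, 325.5, 331.5, 355.5, 370.5, 414.5] ty [-163.3, -160.2, -159.2, -118.0, -101.6, -67.7, -60.5, -24.5, -17.3, -4.0, 7.3, 20.7, 25.8, 71.1, 77.2, 101.9, 117.3, 162.6]
row 175 [100.5, 134.5, 148.5, 195.5, 199.5, 232.5, 239.5, 251.5, 263.5, 276.5, 281.5, 324.5, 325.5, 328.5, 329.5, 363.5, 378.5, 412.5] ty [-163.7, -128.0, -113.3, -63.9, -59.7, -25.1, -17.7, -5.1, 7.5, 21.1, 26.4, 71.5, 72.6, 75.7, 76.8, 112.5, 128.3, 164.0]
row 195 [103.5, 136.5, 160.5, 193.5, 194.5, 196.5, 200.5, 233.5, 239.5, 251.5, 263.5, 275.5, 280.5, 323.5, 324.5, 325.5, 328.5, 351.5, 376.5, 410.5] ty [-163.3, -128.1, -102.4, -67.2, -66.1, -64.0, -59.7, -24.5, -18.0, -5.2, 7.6, 20.4, 25.8, 71.7, 72.8, 73.8, 77.1, 101.6, 128.3, 164.7]
col 235 [50.5] tx [123.0]
col 280 [52.5] tx [121.2]
col 130 [111.5, 115.5, 116.5, 127.5, 128.5, 137.5, 138.5] tx [66.0, 62.1, 61.1, 50.2, 49.2, 40.0, 39.0]
col 390 [111.5, 113.5, 115.5, 120.5, 121.5] tx [66.1, 64.2, 62.2, 57.2, 56.2]
```

View pics/final.png

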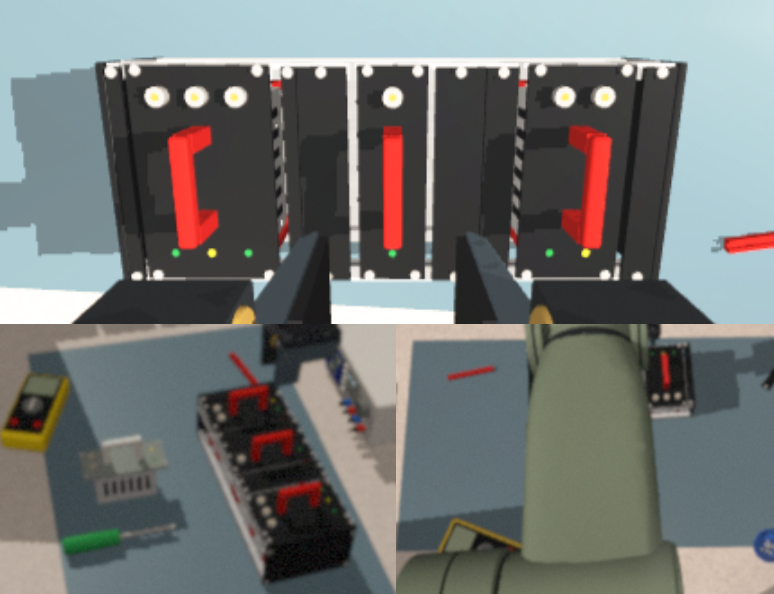

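All three panels lie flat in their bays with gaps on both sides, and the bystanders have not moved. I hand the job in.

```bash
python3 -c "
from workcell import env
print(env.job_done())"
```

```text
the job is handed in; nothing more can be done
None
```

The wide, narrow and medium modules are each lowered into their matching bays and lie flat on the rails, the bystanders and look-alikes were left alone, and the job was handed in at about 33 s.

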